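# Put two scrapers back in their own slotted holders

### The job

The narrow scraper has been left in the wide scraper's holder. Take it out and slide it blade first, fully home, into its own narrow-slotted holder; then pick up the wide scraper from the mat and slide it fully home into the wide holder. Leave the spray can, the tin and the gear standing where they are.

Things in the scene. Friction and masses are not known exactly. Their poses are not given: they have to be found in the camera images.
- narrow_scraper: narrow scraper: dark wood handle 110 mm long, 26 wide (y), 22 thick (z); flat steel blade 24 wide, 85 long, 3 thick, at the handle's mid-thickness. Origin: mid-length, in the plane of the handle's underside; x to the handle's end: tip x=-97.5, blade to -12.5, handle to +97.5; axis of all at z=+11. Balances near x=+10. Starts in the wide slot, tip at its bottom, handle up at 22 degrees.
- narrow_scraper_tip (a point): middle of the narrow scraper's blade end, at mid-thickness
- wide_scraper: wide scraper: dark wood handle 110 mm long, 26 wide (y), 22 thick (z); flat steel blade 60 wide, 85 long, 3 thick, at the handle's mid-thickness. Origin: mid-length, in the plane of the handle's underside; x to the handle's end: tip x=-97.5, blade to -12.5, handle to +97.5; axis of all at z=+11. Balances near x=+10. Starts flat on the mat, blade roughly towards the robot.
- wide_scraper_tip (a point): middle of the wide scraper's blade end, at mid-thickness
- narrow_holder: fixed plywood holder of the narrow scraper, 52 mm wide, 125 long, 95 high, one flat slot 28 wide, 6.5 high, 55 deep, sloping 25 degrees down into it; its mouth faces up and towards +x (away from the robot, within 20 degrees). Origin: on the bench under it; z up, x level. 
- narrow_holder_slot (a point): centre of the closed bottom of the narrow slot, 48 mm above the bench; x points out along the 25 degree slope, y across, z normal to the slot, upwards. Along x: lower board (top z=-3.25) from 0 to 70, then a lip bent down to 82; upper board (underside z=+3.25, 10 thick) 0 to 55; from 55 to 70 thin aluminium side cheeks and top plate flare out about 7 as lead-in.
- wide_holder: fixed plywood holder of the wide scraper, 88 mm wide, 125 long, 95 high, one flat slot 64 wide, 6.5 high, 55 deep, sloping 25 degrees down into it; its mouth faces up and towards +x (away from the robot, within 20 degrees). Origin: on the bench under it; z up, x level. A seated handle droops about 3 degrees and may bind if pulled so: line it up with the slope first.
- wide_holder_slot (a point): centre of the closed bottom of the wide slot, 48 mm above the bench; x points out along the 25 degree slope, y across, z normal to the slot, upwards. Along x: lower board (top z=-3.25) from 0 to 70, then a lip bent down to 82; upper board (underside z=+3.25, 10 thick) 0 to 55; from 55 to 70 thin aluminium side cheeks and top plate flare out about 7 as lead-in.
- spray_can: bystander: grey spray can, 54 mm diameter, 150 mm high, standing beyond the work; origin at the centre of its foot
- tin: bystander: open steel tin, 76 mm diameter, 75 mm high; origin at the centre of its foot
- gear: bystander: dark steel gear wheel with a shaft stub, 66 mm diameter, 60 mm high; origin at the centre of its foot
Mind the look-alikes: they are no part of the job. Leave any yellow look-alike of the wide_scraper alone.

How it is judged:
On the way, in this order (a step that is already met when the one before it is completed fails the run):
1. the narrow scraper is fully home in the narrow holder (distance between narrow_scraper_tip and narrow_holder_slot below 0.01 m and angle between the x axis of narrow_scraper and the x axis of narrow_holder_slot, either way round below 0.15 rad), for 0.2 s.
2. then the wide scraper is fully home in the wide holder (distance between wide_scraper_tip and wide_holder_slot below 0.01 m and angle between the x axis of wide_scraper and the x axis of wide_holder_slot, either way round below 0.15 rad), for 0.2 s.
At the end, for the whole second after the job is handed in: Each scraper rests in its own holder, the middle of its blade end within 10 mm of the centre of the slot's bottom and its length within 0.15 rad of the slot's slope, both at rest (all of step 1 and all of step 2 and linear speed of each of narrow_scraper, wide_scraper below 0.02 m/s); the robot touches nothing.
It fails at once if the spray can is shifted by more than 30 mm or tipped (distance of spray_can from where it was at the start of the episode above 0.03 m or angle between spray_can's own z axis and vertical above 0.4 rad).
It fails at once if the tin is shifted by more than 30 mm or tipped (distance of tin from where it was at the start of the episode above 0.03 m or angle between tin's own z axis and vertical above 0.4 rad).
It fails at once if the gear is shifted by more than 30 mm or tipped (distance of gear from where it was at the start of the episode above 0.03 m or angle between gear's own z axis and vertical above 0.4 rad).
It also fails if it takes over 67 s, if anything falls off the work surface, if the arm or the gripper's body presses on something with over 40 N, if the wrist force passes 120 N, or if a joint passes its speed limit or range.

### The arm

A 6-joint arm with a two-finger parallel gripper is mounted at the origin on the work surface. World frame = base frame: x ahead of the robot, y to its left, z up, the work surface at z = 0. Lengths are in m, angles in rad, forces in N, time in s.
With the tool pointing down it reaches from about 0.425 to 0.95 m from the base axis. Payload 3.5 kg.
Tool frame: the origin (TCP) lies at the very end of the fingers, on their centre line; the grasp point (between the pads) lies 19 mm behind it; z points along the fingers, y is the line along which they close (so a half turn about z gives the same grasp; the last joint's range is limited). The gripper opens to 85 mm and grips with 20 to 120 N. Pads are 22 mm wide; open, the fingers measure 114 mm over their backs; the gripper's body (76 mm by 85 mm) begins 54 mm behind the grasp point. The pads swing forward as they close: fully open they stand 13 mm farther back than shut.
Start: joints at [-1.251, 0.286, 1.577, -0, 1.279, -0.15], TCP at [0.306, -0.602, 0.231] pointing down, gripper open.
Joint ranges: [-2.77, 2.77], [-0.9, 2.22], [0.21, 2.48], [-1.53, 4.67], [0.24, 2.81], [-2.84, 2.84]. Speed limits (rad/s): [2.79, 2.79, 3.14, 3.14, 3.14, 3.14].

### API

Orientations are given as a unit quaternion [w, x, y, z].
In Python, from station import ctrl gives the robot as it stands.
- The arm moves only by the tool servo_tool, never from a script. Its argument "commands" is a list that holds one entry, the list of rows, each a list of 7 numbers: the turn, a rotation vector about the tool's x, y, z as a fraction of full scale, then the shift along the tool's x, y, z as a fraction of full scale, then the finger opening in mm, from 0 to 85.4. A call has 1 to 12 rows; each row is the pose to reach, as a shift and turn from the pose commanded when the call began, along the tool's axes at that moment; what a row does not reach only later rows make up. Full scale, the value 1, is 400 mm for a shift and 90 degrees for a turn. A row lasts 1/12 s, in which the tool goes at most 41.7 mm and 7.16 degrees, less where a joint would pass 70% of its speed; a pose out of reach is approached as far as the arm can. A call with a number of a shift or a turn outside -1 to 1 is refused whole. A call with a gripper value outside its range is refused whole. The fingers move at their own pace and stop on an object; "grip_force" is the grip in N (left out, the last holds). Time passes only in rows, so rows that repeat a pose let the fingers close. It gives the time, the measured TCP pose, the force, the opening and the grip force at its end, in the units of the state.
- ctrl.get_obs(): the state, without advancing time (a new reading comes with each control period).
- ctrl.snapshot(name): name is "scene" or "top"; returns the picture (384x512x3 uint8, red, green, blue); there is no depth.
- ctrl.camera_model(name): a dict with "intrinsics" (3x3 intrinsics, pixels), "camera_from_world" (4x4, takes a point from world to camera coordinates). Camera axes: x right, y down, z forward; pixel columns grow to the right and rows downward; lengths in m; the calibration is good to about 2 mm. A picture is of the moment at which its call begins. camera_model takes no time and is no camera call.
- ctrl.close_job(): hands the job in; it is judged then, once.
Trained networks look in the newest picture that a camera, given by its name, has taken for a name from the list of things; names that differ only in an ending like _2 or _b are one class to them, and where a whole thing is asked for, a point or a joint stands for the part that bears it (a point fixed in the world has none). Each returns a list of dicts, best first, with "confidence" (0 to 1); they miss things now and then, are a little off and sometimes report something else, mostly with a low value. They report only what shows in the picture. A call takes as long as a camera call. They do not tell look-alikes from the thing itself.
- ctrl.boxes_of(camera, label): "box" ([left, top, right, bottom] in pixels, round what is visible of it).
- ctrl.masks_of(camera, label): "pixels" (384x512 bool, what is visible of it) and "box" ([left, top, right, bottom] in pixels, round what is visible of it).
- ctrl.landmark_of(camera, label): "at" ([column, row] in pixels: a listed point, or the origin of a listed thing).
The state is a dict: "clock": time; "joints": joint angles; "qvel": joint speeds; "joint_efforts": joint torques, N m; "tcp_pos": TCP position; "tool_rot": TCP orientation; "wrist_force": force on the tool from outside, world axes, zero at the start; "moment": the same for the moment, N m; "opening": finger opening in m; "gripper_force": force on a finger pad.
Only numpy, scipy, OpenCV 4.12 (cv2) and the standard library are available. Lean on these libraries where they do the work, as an engineer would, in place of code of your own. Each camera call takes 0.05 s, during which the arm holds its last target. There are 200 camera calls.

## Working session

There is one attempt and no reset: what is moved stays moved. The work goes in short steps, Python scripts to look and compute and a tool call to move; the robot and the scene stay as the last step left them, time stands still between calls to the robot, and variables do not carry over. Pictures are saved under pics/ and viewed, at most 10 in all, crops included, and the job is handed in when it is done.

Besides the shell and the picture viewer there is one more tool, called after ">>>" in YAML: its name, and indented under it one key for each argument. servo_tool: Moves the arm, as the interface text tells. Shift numbers are shares of 400 mm and turn numbers shares of 90 degrees, none past 1 either way. Its arguments: {"type":"object","properties":{"commands":{"type":"array","items":{"type":"array","items":{"type":"array","items":{"type":"number"}}}},"grip_force":{"type":"number"}},"required":["commands"]}

```bash
ls; mkdir -p pics; python3 - <<'E'
from station import ctrl
import cv2,numpy as np
for n in("scene","top"):
    im=ctrl.snapshot(n); cv2.imwrite(f"pics/{n}0.png",cv2.resize(im[:,:,::-1],(800,600),interpolation=cv2.INTER_CUBIC))
    m=ctrl.camera_model(n); print(n,np.round(m["intrinsics"],1).tolist(),np.round(m["camera_from_world"],3).tolist())
    for l in ["narrow_scraper","wide_scraper","narrow_scraper_tip","wide_scraper_tip","narrow_holder","wide_holder","narrow_holder_slot","wide_holder_slot","spray_can","tin","gear"]:
        print(l,[(np.round(d["at"],1).tolist(),round(d["confidence"],2)) for d in ctrl.landmark_of(n,l)])
print(ctrl.get_obs())
E
```

```text
pics
scene [[397.1, 0.0, 261.5], [0.0, 397.1, 185.5], [0.0, 0.0, 1.0]] [[0.521, 0.853, 0.026, -0.381], [0.518, -0.292, -0.804, -0.232], [-0.678, 0.433, -0.594, 1.539], [0.0, 0.0, 0.0, 1.0]]
narrow_scraper [([243.5, 186.0], 0.84), ([215.5, 265.1], 0.73)]
wide_scraper [([303.0, 179.2], 0.93)]
narrow_scraper_tip [([221.2, 179.8], 0.64)]
wide_scraper_tip [([320.9, 165.3], 0.77), ([287.9, 160.8], 0.71)]
narrow_holder [([135.6, 215.7], 0.89)]
wide_holder [([233.5, 208.5], 0.58)]
narrow_holder_slot [([120.5, 198.7], 0.75)]
wide_holder_slot [([219.4, 183.8], 0.85)]
spray_can [([302.0, 225.1], 0.64)]
tin [([279.7, 260.1], 0.72)]
gear [([214.3, 264.9], 0.63)]
top [[443.5, 0.0, 252.3], [0.0, 443.5, 196.7], [0.0, 0.0, 1.0]] [[-0.016, -1.0, 0.014, 0.085], [-0.993, 0.014, -0.119, 0.594], [0.119, -0.016, -0.993, 1.152], [0.0, 0.0, 0.0, 1.0]]
narrow_scraper [([267.8, 195.6], 0.59)]
wide_scraper [([186.2, 212.7], 0.63), ([120.4, 203.9], 0.59)]
narrow_scraper_tip [([285.6, 226.9], 0.16)]
wide_scraper_tip [([153.4, 218.8], 0.88), ([179.1, 250.9], 0.62), ([271.8, 194.5], 0.2)]
narrow_holder [([374.2, 23
[... 295 characters left out ...]
67)]
{'clock': 1.2, 'joints': array([-1.25100718e+00,  2.86269460e-01,  1.57668897e+00,  7.74334489e-06,
        1.27861408e+00, -1.49996098e-01]), 'qvel': array([-0.00013164,  0.00020493,  0.00129252, -0.00067253,  0.00028961,
        0.00122497]), 'joint_efforts': array([-7.23011835e-04, -4.05970824e+01, -2.92937493e+01, -1.56462329e-04,
        6.10725165e-04,  1.31270747e-05]), 'tcp_pos': array([ 0.30559552, -0.6018471 ,  0.23135123]), 'tool_rot': array([9.71943900e-06, 9.72539597e-01, 2.32737474e-01, 4.54812886e-06]), 'wrist_force': array([-0.53862864, -0.47353962,  1.09764332]), 'moment': array([0.01528133, 0.05364739, 0.02868315]), 'gripper_force': 0.0, 'opening': 0.08539263914185988}
```

View pics/top0.png

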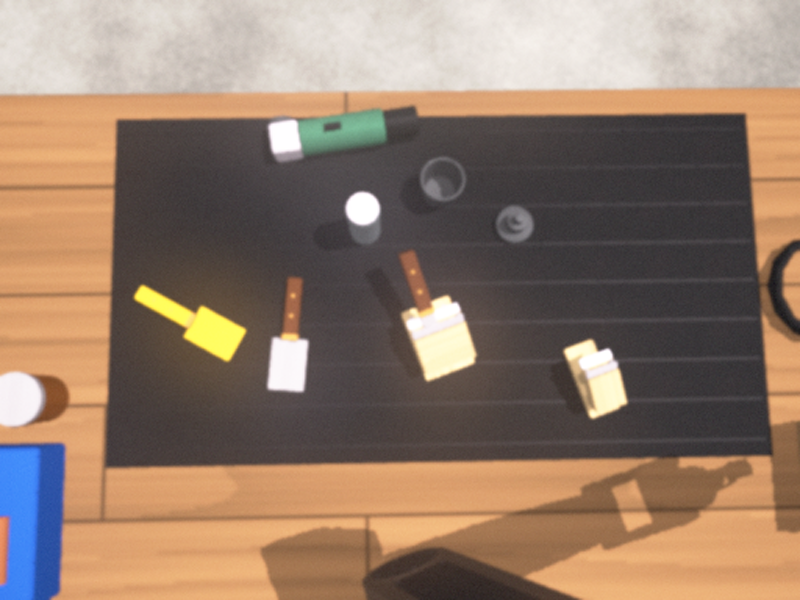

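View pics/scene0.png

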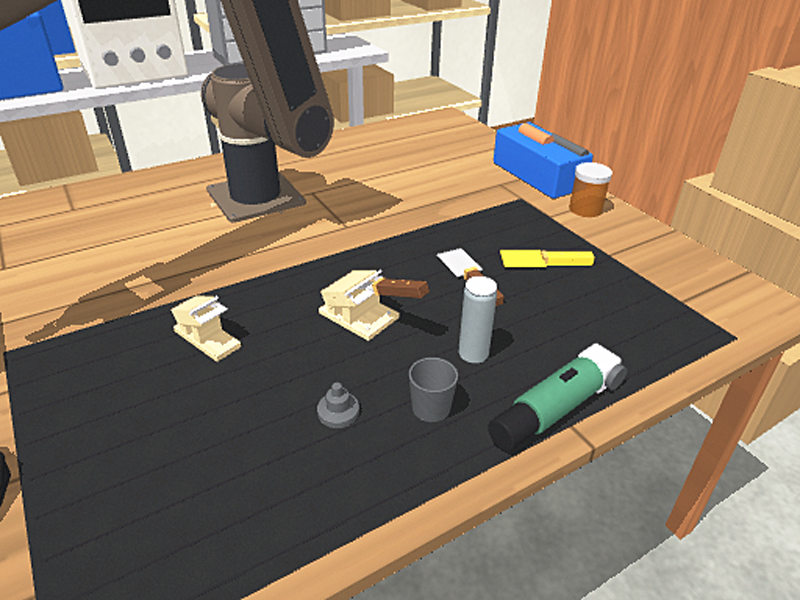

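Top view (800-px picture). Candidates for the wide scraper are the steel-blade one with a dark handle at (290,335) and the yellow look-alike at (195,325), so I choose the steel one. The only candidate for the narrow scraper is the dark handle at (415,280), sitting in the wide holder at (440,340). The narrow holder is at (597,380). The can (365,215), tin (442,180) and gear (515,225) all stand beyond the work.

```bash
python3 - <<'E'
from station import ctrl
import cv2,numpy as np
D={}
boxes={"top":[(240,150,320,250),(350,205,410,275),(160,165,215,260)],"scene":[(195,165,285,220),(105,180,160,235),(275,150,330,200)]}
rows=[]
for n in("scene","top"):
    im=ctrl.snapshot(n); D[n]=im
    t=[cv2.resize(im[b:d,a:c,::-1],(266,int(266*(d-b)/(c-a))),interpolation=cv2.INTER_CUBIC) for a,b,c,d in boxes[n]]
    H=300; t=[cv2.copyMakeBorder(x[:H],0,H-min(H,x.shape[0]),0,0,cv2.BORDER_CONSTANT) for x in t]
    rows.append(np.hstack(t))
    for l in ["narrow_scraper","wide_scraper","narrow_holder","wide_holder"]:
        ms=ctrl.masks_of(n,l)
        for i,m in enumerate(ms): D[f"{n}.{l}.{i}"]=m["pixels"]; print(n,l,round(m["confidence"],2),np.round(m["box"]).tolist(),m["pixels"].sum())
    for l in ["narrow_holder_slot","wide_holder_slot","wide_scraper_tip","narrow_holder","wide_holder"]:
        for k in range(3): print(l,[(np.round(d["at"],1).tolist(),round(d["confidence"],2)) for d in ctrl.landmark_of(n,l)])
np.savez("d.npz",**D)
cv2.imwrite("pics/crop1.png",np.vstack(rows))
E
```

```text
scene narrow_scraper 0.92 [230.0, 178.0, 274.0, 192.0] 389
scene wide_scraper 0.79 [322.0, 160.0, 378.0, 171.0] 545
scene wide_scraper 0.76 [281.0, 160.0, 324.0, 194.0] 353
scene narrow_holder 0.63 [109.0, 188.0, 155.0, 230.0] 1043
scene wide_holder 0.67 [204.0, 175.0, 256.0, 220.0] 1382
narrow_holder_slot [([123.9, 199.3], 0.55)]
narrow_holder_slot [([123.9, 199.3], 0.55)]
narrow_holder_slot [([123.9, 199.3], 0.55)]
wide_holder_slot [([220.2, 184.5], 0.83), ([244.5, 186.9], 0.18)]
wide_holder_slot [([220.2, 184.5], 0.83), ([244.5, 186.9], 0.18)]
wide_holder_slot [([220.2, 184.5], 0.83), ([244.5, 186.9], 0.18)]
wide_scraper_tip [([321.2, 167.3], 0.79), ([285.1, 159.1], 0.75)]
wide_scraper_tip [([321.2, 167.3], 0.79), ([285.1, 159.1], 0.75)]
wide_scraper_tip [([321.2, 167.3], 0.79), ([285.1, 159.1], 0.75)]
narrow_holder [([134.6, 219.0], 0.61)]
narrow_holder [([134.6, 219.0], 0.61)]
narrow_holder [([134.6, 219.0], 0.61)]
wide_holder [([234.3, 205.1], 0.97)]
wide_holder [([234.3, 205.1], 0.97)]
wide_holder [([234.3, 205.1], 0.97)]
top narrow_scraper 0.95 [253.0, 160.0, 280.0, 209.0] 540
top wide_scraper 0.72 [173.0, 178.0, 196.0, 251.0] 1186
top wide_scraper 0.67 [88.0, 182.0, 156.0, 231.0] 1113
top narrow_holder 0.59 [362.0, 218.0, 403.0, 266.0] 1162
top wide_holder 0.57 [258.0, 190.0, 305.0, 241.0] 1449
narrow_holder_slot []
narrow_holder_slot []
narrow_holder_slot []
wide_holder_slot [([286.9, 230.4], 0.69)]
wide_holder_slot [([286.9, 230.4], 0.69)]
wide_holder_slot [([286.9, 230.4], 0.69)]
wide_scraper_tip [([153.2, 221.3], 0.97), ([182.5, 247.4], 0.74)]
wide_scraper_tip [([153.2, 221.3], 0.97), ([182.5, 247.4], 0.74)]
wide_scraper_tip [([153.2, 221.3], 0.97), ([182.5, 247.4], 0.74)]
narrow_holder [([374.0, 240.6], 0.61)]
narrow_holder [([374.0, 240.6], 0.61)]
narrow_holder [([374.0, 240.6], 0.61)]
wide_holder [([386.5, 255.7], 0.46)]
wide_holder [([386.5, 255.7], 0.46)]
wide_holder [([386.5, 255.7], 0.46)]
```

View pics/crop1.png

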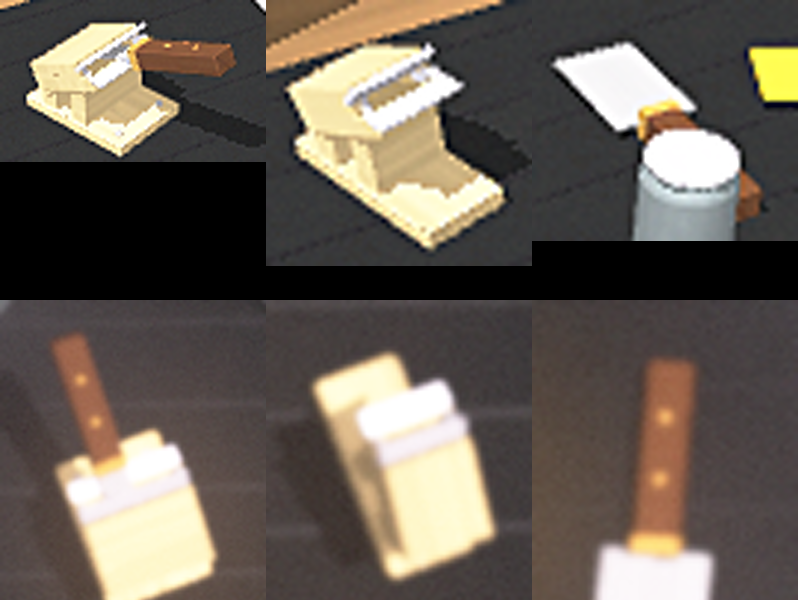

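Crop check: the top row (scene) shows the wide holder with the brown handle in it, the narrow holder's empty slot, and the steel wide blade, whose handle is partly hidden by the can. The bottom row (top view) shows the same three objects, so the choice holds. Next I fit models to the silhouettes in both views.

```bash
cat > fit.py <<'E'
import numpy as np,cv2
from scipy.optimize import minimize
from scipy.spatial.transform import Rotation as R
S=4
try:
    from station import ctrl
    CM={n:ctrl.camera_model(n) for n in("scene","top")}
except Exception as e: print(e)
def proj(n,P):
    T=np.array(CM[n]["camera_from_world"]);K=np.array(CM[n]["intrinsics"])
    c=P@T[:3,:3].T+T[:3,3];u=c@K.T;return u[:,:2]/u[:,2:]
def box(x,y,z): return np.array([[a,b,c] for a in x for b in y for c in z])*1e-3
def render(n,hulls,roi):
    a,b,c,d=roi;m=np.zeros(((d-b)*S,(c-a)*S),np.uint8)
    for P in hulls:
        u=(proj(n,P)+0.5-[a,b])*S-0.5
        h=cv2.convexHull(u.astype(np.float32))
        cv2.fillConvexPoly(m,np.round(h*16).astype(np.int32),1,shift=4)
    return m>0
def up(im,roi):
    a,b,c,d=roi;return cv2.resize(im[b:d,a:c].astype(np.float32),None,fx=S,fy=S,interpolation=cv2.INTER_CUBIC)
def fit(model,p0,step,views,it=900):
    # views: list (cam,roi,mask,ignore)
    def cost(p):
        h=model(p);s=0
        for n,roi,m,ig in views:
            r=render(n,h,roi);k=~ig
            s+=((r^m)&k).sum()/m.sum()
        return s
    best=None;p0=np.array(p0,float);step=np.array(step,float)
    for k in range(3):
        sim=np.vstack([p0]+[p0+step*e*(1 if k%2==0 else -1) for e in np.eye(len(p0))])
        r=minimize(cost,p0,method="Nelder-Mead",options=dict(initial_simplex=sim,maxfev=it,xatol=1e-2,fatol=1e-5))
        p0=r.x;step=step/2
    return r.x,r.fun
def pose(P,x,y,z,yaw,pitch):  # mm, deg; pitch up of +x
    return P@(R.from_euler("zy",[yaw,-pitch],degrees=True).as_matrix()).T+np.array([x,y,z])*1e-3
def at(n,px,z):  # pixel -> world at height z (m)
    T=np.array(CM[n]["camera_from_world"]);K=np.array(CM[n]["intrinsics"])
    d=T[:3,:3].T@np.linalg.solve(K,[px[0],px[1],1]);o=-T[:3,:3].T@T[:3,3];return o+d*(z-o[2])/d[2]
def wide(p): # x,y,z,yaw of origin
    return [pose(box((-12.5,97.5),(-13,13),(0,22)),*p[:4],0),pose(box((-97.5,-12.5),(-30,30),(9.5,12.5)),*p[:4],0)]
def handle(p,f): # tip x,y,z,yaw,pitch
    return [pose(box((85+f,195),(-13,13),(-11,11)),*p[:5])]
def holder(w):
    def m(p): # slot x,y,z,yaw,baseback,baset,roofback
        h=w/2
        roof=box((p[6],55),(-h,h),(3.25,13.25))
        plate=np.vstack([box((55,),(-h,h),(3.25,13.25)),box((70,),(-h,h),(9.5,12.5))])
        low=box((p[6],70),(-h,h),(-8,-3.25)); lip=np.vstack([box((70,),(-h,h),(-5,-3.25)),box((82,),(-h,h),(-9,-8))])
        base=box((p[4],p[4]+125),(-h,h),(-p[2],-p[2]+p[5]))
        o=[pose(q,*p[:4],25) for q in(roof,plate,low,lip)]
        o.append(pose(base,*p[:4],0));return o
    return m
E
cat > meas.py <<'E'
from fit import *
D=np.load("d.npz")
def views(rois,brown=False,noig=None,thr=None):
    v=[]
    for n,roi in rois.items():
        im=D[n];r=up(im[:,:,0],roi);b=up(im[:,:,2],roi);g=up(im[:,:,1],roi)
        br=(r-b>38)&(r<175)&(g/np.maximum(r,1)<0.68)
        fg=br if brown else r>thr[n]
        ig=np.zeros_like(fg)
        if noig=="brown": ig=cv2.dilate(br.astype(np.uint8),np.ones((17,17)))>0
        if noig=="can" and n=="scene":
            a,bb=roi[:2];ig[(175-bb)*S:,(290-a)*S:(322-a)*S]=True
        v.append((n,roi,fg,ig))
    return v
TH={"scene":85,"top":95}
dbg=[]
def go(name,model,p0,step,vs):
    p,c=fit(model,p0,step,vs);print(name,np.round(p,1).tolist(),"cost",round(c,3))
    for n,roi,m,ig in vs:
        q=np.dstack([m*255,render(n,model(p),roi)*255,ig*128]).astype(np.uint8);dbg.append(cv2.resize(q,(260,260)))
    return p
sx=at("top",(388.4,256.4),.048);wx=at("top",(287,231),.048);ww=at("top",(186,213),.0)
nt=at("top",(267,200),.09)
print(sx,wx,ww)
go("wide",wide,[*ww[:2]*1e3,0,-5],[8,8,4,5],views({"top":(165,165,205,262),"scene":(275,152,322,200)},noig="can",thr=TH))
go("nholder",holder(52),[*sx[:2]*1e3,48,15,-30,8,-20],[8,8,3,5,8,3,8],views({"top":(352,208,412,275),"scene":(100,180,165,238)},thr=TH))
wh=go("wholder",holder(88),[*wx[:2]*1e3,48,15,-30,8,-20],[8,8,3,5,8,3,8],views({"top":(248,182,315,250),"scene":(195,168,262,225)},noig="brown",thr=TH))
go("narrow",lambda p:handle(p,p[5]),[*wh[:3],wh[3],22,8],[8,8,4,4,4,3],views({"top":(245,150,290,220),"scene":(225,170,285,200)},brown=True))
cv2.imwrite("pics/dbg.png",np.vstack([np.hstack(dbg[0:3]),np.hstack(dbg[3:6])]) if len(dbg)==6 else np.vstack([np.hstack([cv2.resize(q,(200,250)) for q in dbg[:4]]),np.hstack([cv2.resize(q,(200,250)) for q in dbg[4:]])]))
E
python3 meas.py
```

```text
[ 0.43081027 -0.27676765  0.048     ] [ 0.5011458  -0.01300126  0.048     ] [0.55650416 0.25796958 0.        ]
wide [553.4, 258.4, 1.8, -5.4] cost 0.288
nholder [437.6, -273.2, 58.1, 18.5, -28.1, 19.6, -23.2] cost 0.455
wholder [507.2, -9.3, 47.0, 20.2, -24.2, 13.5, -28.6] cost 0.306
narrow [501.3, -2.2, 47.9, 17.7, 24.2, 19.2] cost 0.508
```

View pics/dbg.png

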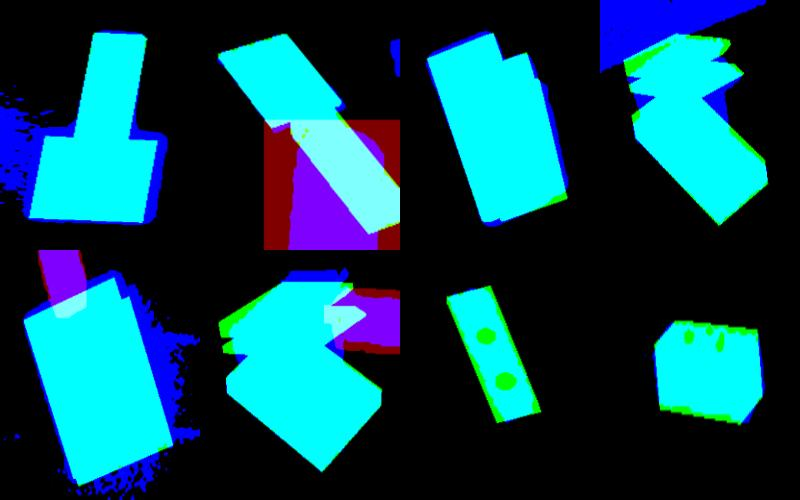

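The overlay shows good alignment. The top-view threshold is too low (blue halo) and wooden bench leaks in at the narrow holder's scene corner. I'll refine both once.

```bash
python3 - <<'E'
s=open("fit.py").read()
s=s.replace("        o.append(pose(base","        wall=box((0,p[7]),(-h,h),(-p[2],-5));wall[:,2]=np.where(wall[:,2]>-.006,wall[:,0]*np.tan(np.radians(25))-.006,wall[:,2]);o.append(pose(wall,*p[:4],0))\n        o.append(pose(base")
open("fit.py","w").write(s)
m=open("meas.py").read()
m=m.replace('TH={"scene":85,"top":95}','TH={"scene":85,"top":125}').replace("        ig=np.zeros_like(fg)\n","        fg=cv2.morphologyEx(fg.astype(np.uint8),cv2.MORPH_CLOSE if brown else cv2.MORPH_OPEN,np.ones((11,11) if brown else (3,3)))\n        nl,L,st,_=cv2.connectedComponentsWithStats(fg);ce=np.array(L.shape)//2\n        k=1+np.argmax(st[1:,4]) if not (n=='scene' and roi[0]==275) else L[(165-152)*S,(290-275)*S]\n        fg=L==k;ig=np.zeros_like(fg)\n")
m=m.replace("-20],[8,8,3,5,8,3,8]","-20,50],[8,8,3,5,8,3,8,5]").replace("(100,180,165,238)","(104,186,160,236)")
open("meas.py","w").write(m)
E
python3 meas.py
python3 - <<'E'
import numpy as np;D=np.load("d.npz")
print(D["top"][212,165:205,0].tolist());print(D["top"][232,165:205,0].tolist());print(D["top"][250,355:408,0].tolist())
E
```

```text
[ 0.43081027 -0.27676765  0.048     ] [ 0.5011458  -0.01300126  0.048     ] [0.55650416 0.25796958 0.        ]
wide [553.4, 257.9, 1.9, -5.7] cost 0.154
nholder [436.4, -274.4, 65.0, 19.1, -26.4, 14.3, -18.6, 47.3] cost 0.213
wholder [504.0, -11.0, 46.3, 20.2, -20.6, 12.6, -19.5, 48.4] cost 0.147
narrow [502.3, -2.4, 48.0, 18.0, 24.3, 18.1] cost 0.432
[100, 99, 96, 96, 95, 96, 93, 93, 94, 95, 91, 92, 93, 89, 96, 122, 153, 176, 184, 182, 179, 179, 178, 171, 162, 139, 109, 91, 85, 84, 84, 79, 85, 81, 81, 79, 81, 80, 83, 82]
[97, 98, 99, 101, 96, 95, 115, 170, 231, 248, 251, 252, 252, 252, 252, 252, 251, 251, 251, 251, 251, 251, 251, 252, 252, 252, 252, 252, 252, 247, 222, 150, 98, 83, 87, 85, 90, 86, 86, 81]
[72, 69, 65, 63, 64, 62, 63, 61, 66, 64, 62, 62, 64, 62, 74, 113, 162, 199, 212, 204, 184, 161, 179, 227, 251, 254, 254, 254, 254, 254, 254, 255, 255, 255, 255, 255, 255, 255, 255, 255, 255, 255, 255, 253, 219, 123, 74, 64, 67, 64, 65, 65, 61]
```

View pics/dbg.png

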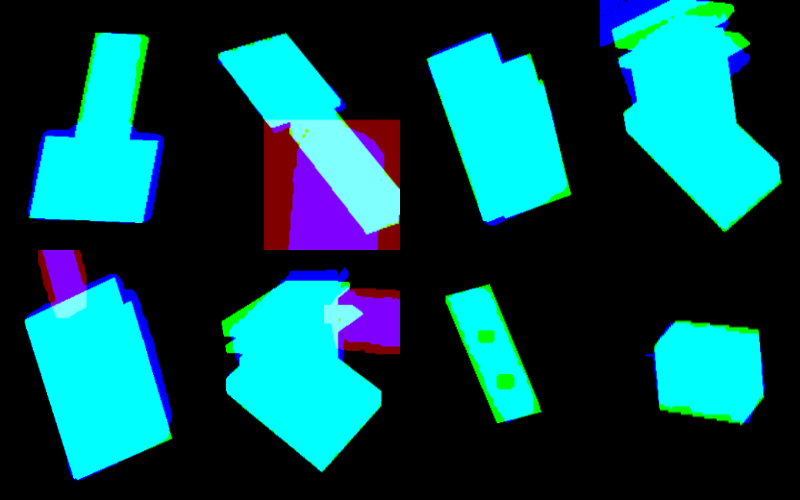

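```bash
python3 - <<'E'
m=open("meas.py").read()
m=m.replace("        fg=cv2.morph","        if n=='scene' and roi[0]==104:\n            yy,xx=np.mgrid[:fg.shape[0],:fg.shape[1]]/S;fg&=(yy+roi[1]>195.3-(xx+roi[0]-105)*.308)\n        fg=cv2.morph")
m=m.replace('cv2.imwrite','''def fixz(w): return lambda p:holder(w)([p[0],p[1],48,p[2],p[3],12.5,p[4],48])
go("nh48",fixz(52),[434,-274,19,-24,-20],[8,8,4,8,8],views({"top":(352,208,412,275),"scene":(104,186,160,236)},thr=TH))
go("wh48",fixz(88),[504,-11,19,-24,-20],[8,8,4,8,8],views({"top":(248,182,315,250),"scene":(195,168,262,225)},noig="brown",thr=TH))
go("nhtop",fixz(52),[434,-274,19,-24,-20],[8,8,4,8,8],views({"top":(352,208,412,275)},thr=TH))
go("whtop",fixz(88),[504,-11,19,-24,-20],[8,8,4,8,8],views({"top":(248,182,315,250)},noig="brown",thr=TH))
go("narrowtop",lambda p:handle([p[0],p[1],48,p[2],22],p[3]),[502,-2,18,12],[5,5,4,3],views({"top":(245,150,290,220)},brown=True))
cv2.imwrite''')
open("meas.py","w").write(m)
E
python3 meas.py
```

```text
[ 0.43081027 -0.27676765  0.048     ] [ 0.5011458  -0.01300126  0.048     ] [0.55650416 0.25796958 0.        ]
wide [553.4, 257.9, 1.9, -5.7] cost 0.154
nholder [437.1, -275.3, 55.5, 19.7, -28.7, 15.0, -13.2, 48.3] cost 0.133
wholder [504.0, -11.0, 46.3, 20.2, -20.6, 12.6, -19.5, 48.4] cost 0.147
narrow [502.3, -2.4, 48.0, 18.0, 24.3, 18.1] cost 0.432
nh48 [433.9, -275.4, 19.2, -24.7, -17.2] cost 0.182
wh48 [503.9, -11.0, 20.2, -20.6, -19.5] cost 0.145
nhtop [436.9, -275.5, 18.7, -24.6, -21.2] cost 0.071
whtop [507.0, -11.0, 20.5, -19.7, -22.7] cost 0.069
narrowtop [500.0, -2.3, 17.7, 19.6] cost 0.293Traceback (most recent call last):
  File "meas.py", line 40, in <module>
    cv2.imwrite("pics/dbg.png",np.vstack([np.hstack(dbg[0:3]),np.hstack(dbg[3:6])]) if len(dbg)==6 else np.vstack([np.hstack([cv2.resize(q,(200,250)) for q in dbg[:4]]),np.hstack([cv2.resize(q,(200,250)) for q in dbg[4:]])]))
                                                                                                        ~~~~~~~~~^^^^^^^^^^^^^^^^^^^^^^^^^^^^^^^^^^^^^^^^^^^^^^^^^^^^^^^^^^^^^^^^^^^^^^^^^^^^^^^^^^^^^^^^^^^^^^^^^^^^^^^^^^^^^^^
    return _nx.concatenate(arrs, 0, dtype=dtype, casting=casting)
           ~~~~~~~~~~~~~~~^^^^^^^^^^^^^^^^^^^^^^^^^^^^^^^^^^^^^^^
ValueError: all the input array dimensions except for the concatenation axis must match exactly, but along dimension 1, the array at index 0 has size 800 and the array at index 1 has size 2200
```

```bash
cat > mv.py <<'E'
import sys,numpy as np
from fit import at,R
from station import ctrl
def frame(yaw,pitch): return R.from_euler("zy",[yaw,-pitch],degrees=True)*R.from_euler("x",180,degrees=True)
def tcp(tip,yaw,pitch,d,out=0,up=0,off=0):
    "tip mm; grasp d mm from tip along axis; moved out mm along axis; up mm along tool back"
    X=frame(yaw,pitch).as_matrix();return np.array(tip)+X[:,0]*(d+out)+X[:,2]*(19-up)
def rel(targets,pos=None,q=None):
    o=ctrl.get_obs();p=o["tcp_pos"]*1e3 if pos is None else pos
    w=o["tool_rot"];r=R.from_quat([w[1],w[2],w[3],w[0]]) if q is None else q
    for name,t,f in targets:
        print(name,"world",np.round(t).tolist(),"turn",np.round((r.inv()*f).as_rotvec(degrees=True)/90,4).tolist(),"shift",np.round(r.inv().apply(np.array(t)-p)/400,4).tolist())
NT=(501,-2.4,48)
E
python3 - <<'E'
from mv import *
for n,p in(("can",(233.2,146.5)),("tin",(281.8,121.9)),("gear",(326,142.7))): print(n,at("top",p,0))
for n,p in(("can",(302,225.1)),("tin",(279.7,260.1)),("gear",(214.3,264.9))): print(n,at("scene",p,0))
f=frame(18,22)
rel([("above",tcp(NT,18,22,115,up=100),f),("grasp",tcp(NT,18,22,115),f)])
E
```

```text
can [0.74068891 0.12687857 0.        ]
tin [ 0.80966514 -0.01058042  0.        ]
gear [ 0.7483037  -0.13314057  0.        ]
can [0.73415727 0.12967098 0.        ]
tin [ 8.11564479e-01  4.35184628e-03 -1.11022302e-16]
gear [ 0.74430424 -0.14330081  0.        ]
above world [572.0, 33.0, 164.0] turn [-0.0935, 0.2261, 0.0979] shift [1.3126, -1.1139, 0.1681]
grasp world [610.0, 33.0, 71.0] turn [-0.0935, 0.2261, 0.0979] shift [1.3961, -1.0715, 0.3999]
```

>>> servo_tool:
  commands:
    - [[-0.0935,0.2261,0.0979,0.85,-0.72,0.0,85],[-0.0935,0.2261,0.0979,0.85,-0.72,0.0,85],[-0.0935,0.2261,0.0979,0.85,-0.72,0.0,85],[-0.0935,0.2261,0.0979,0.85,-0.72,0.0,85],[-0.0935,0.2261,0.0979,0.85,-0.72,0.0,85],[-0.0935,0.2261,0.0979,0.85,-0.72,0.0,85],[-0.0935,0.2261,0.0979,0.85,-0.72,0.0,85],[-0.0935,0.2261,0.0979,0.85,-0.72,0.0,85],[-0.0935,0.2261,0.0979,0.85,-0.72,0.0,85],[-0.0935,0.2261,0.0979,0.85,-0.72,0.0,85],[-0.0935,0.2261,0.0979,0.85,-0.72,0.0,85],[-0.0935,0.2261,0.0979,0.85,-0.72,0.0,85]]
  grip_force: 40

```text
clock: 4.2
tcp_pos: [0.4794, -0.1863, 0.2316]
tool_rot: [0.029, 0.969, 0.156, 0.189]
wrist_force: [-0.4, -0.2, 0.7]
opening: 0.0851
gripper_force: 0.0
```

```bash
python3 - <<'E'
from mv import *
o=ctrl.get_obs();print(o["tcp_pos"],o["joints"],o["clock"],o["wrist_force"])
f=frame(18,22)
rel([("above",tcp(NT,18,22,115,up=70),f),("grasp",tcp(NT,18,22,115),f)])
E
```

```text
[ 0.47938267 -0.1863289   0.23155974] [-0.68920417 -0.27035094  2.17034471  0.29848781  0.96222595  0.42444034] 4.2 [-0.37886766 -0.24315779  0.68151583]
above world [583.0, 33.0, 136.0] turn [-0.0019, -0.0011, 0.0034] shift [0.3157, -0.4723, 0.3202]
grasp world [610.0, 33.0, 71.0] turn [-0.0019, -0.0011, 0.0034] shift [0.3154, -0.4718, 0.4952]
```

>>> servo_tool:
  commands:
    - [[0,0,0.003,0.3157,-0.4723,0.2,85],[0,0,0.003,0.3157,-0.4723,0.2,85],[0,0,0.003,0.3157,-0.4723,0.2,85],[0,0,0.003,0.3157,-0.4723,0.2,85],[0,0,0.003,0.3157,-0.4723,0.32,85],[0,0,0.003,0.3157,-0.4723,0.32,85],[0,0,0.003,0.3157,-0.4723,0.32,85],[0,0,0.003,0.3157,-0.4723,0.32,85],[0,0,0.003,0.3157,-0.4723,0.32,85]]

```text
clock: 4.95
tcp_pos: [0.5833, 0.0277, 0.135]
tool_rot: [0.029, 0.97, 0.152, 0.188]
wrist_force: [0.9, -0.5, 0.1]
opening: 0.0851
gripper_force: 0.0
```

```bash
python3 - <<'E'
from mv import *
import cv2
o=ctrl.get_obs();print(o["tcp_pos"],o["clock"])
a=ctrl.snapshot("top")[120:260,200:330,::-1];b=ctrl.snapshot("scene")[110:220,190:320,::-1]
cv2.imwrite("pics/c2.png",np.hstack([cv2.resize(a,(400,430),interpolation=cv2.INTER_CUBIC),cv2.resize(b,(400,430),interpolation=cv2.INTER_CUBIC)]))
f=frame(18,22)
rel([("grasp",tcp(NT,18,22,115),f)])
E
```

```text
[0.58332822 0.02770097 0.13495398] 4.95
grasp world [610.0, 33.0, 71.0] turn [0.0009, -0.0008, -0.0035] shift [0.0026, -0.0171, 0.1759]
```

View pics/c2.png

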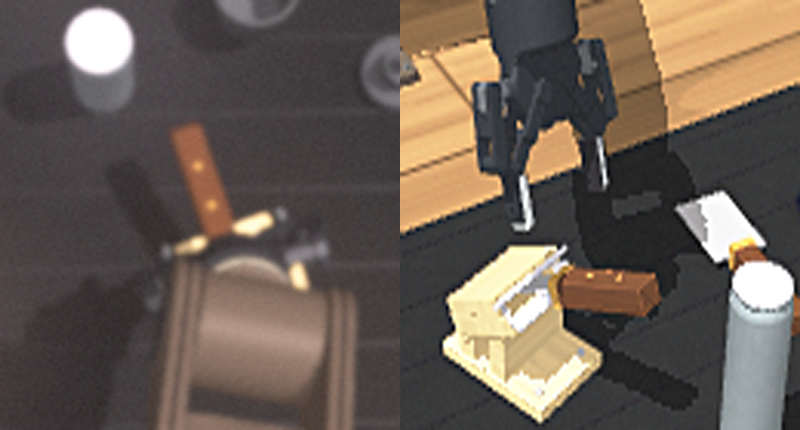

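The crop shows the handle at (205,180) running down between the fingertips at (180,245) and (255,222). It is well centred, so I descend and grip.

>>> servo_tool:
  commands:
    - [[0,0,-0.0035,0.0026,-0.017,0.09,85],[0,0,-0.0035,0.0026,-0.017,0.13,85],[0,0,-0.0035,0.0026,-0.017,0.176,85],[0,0,-0.0035,0.0026,-0.017,0.176,60],[0,0,-0.0035,0.0026,-0.017,0.176,30],[0,0,-0.0035,0.0026,-0.017,0.176,10],[0,0,-0.0035,0.0026,-0.017,0.176,10],[0,0,-0.0035,0.0026,-0.017,0.176,10],[0,0,-0.0035,0.0026,-0.017,0.176,10],[0,0,-0.0035,0.0026,-0.017,0.176,10],[0,0,-0.0035,0.0026,-0.017,0.176,10]]
  grip_force: 40

```text
clock: 5.97
tcp_pos: [0.6098, 0.0338, 0.0722]
tool_rot: [0.031, 0.969, 0.154, 0.19]
wrist_force: [-4.3, -3.2, 6.6]
opening: 0.0265
gripper_force: 39.1
```

```bash
cat >> mv.py <<'E'
def held(d):
    o=ctrl.get_obs();w=o["tool_rot"];X=R.from_quat([w[1],w[2],w[3],w[0]]).as_matrix();t=o["tcp_pos"]*1e3
    return t-19*X[:,2]-d*X[:,0],np.degrees([np.arctan2(X[1,0],X[0,0]),np.arcsin(X[2,0]),np.arcsin(X[2,1])])
E
python3 - <<'E'
from mv import *
t,a=held(115);print(t,a)
y,p=a[0],a[1]
piv=t+30*frame(y,p).as_matrix()[:,0]; t2=piv-30*frame(y,25).as_matrix()[:,0]
f=frame(y,25);rel([("align",tcp(t2,y,25,115),f)]+[("out%d"%k,tcp(t2,y,25,115,out=k),f) for k in(40,75)]+[("lift",tcp(t2,y,25,115,out=75)+[0,0,90],f)])
E
```

```text
[501.38231104  -1.96217314  48.65454292] [19.45000236 20.97413451  6.78830337]
align world [608.0, 36.0, 75.0] turn [-0.0095, 0.0303, -0.0148] shift [0.0019, -0.0061, -0.0087]
out40 world [643.0, 50.0, 91.0] turn [-0.0095, 0.0303, -0.0148] shift [0.1018, -0.0084, -0.0134]
out75 world [673.0, 61.0, 105.0] turn [-0.0095, 0.0303, -0.0148] shift [0.1892, -0.0105, -0.0176]
lift world [673.0, 61.0, 195.0] turn [-0.0095, 0.0303, -0.0148] shift [0.2697, 0.0161, -0.226]
```

My Euler convention was extrinsic ("zy"), which put about 7° of roll into both the fits and the grasp. I'll fix it and refit.

```bash
sed -i 's/"zy"/"ZY"/' fit.py mv.py; sed -i '/^cv2.imwrite/d' meas.py; cat >> meas.py <<'E'
q=[cv2.resize(x,(200,250)) for x in dbg[:8]];cv2.imwrite("pics/dbg2.png",np.vstack([np.hstack(q[:4]),np.hstack(q[4:])]))
E
python3 meas.py; python3 - <<'E'
from mv import *
print(held(115))
E
```

```text
[ 0.43081027 -0.27676765  0.048     ] [ 0.5011458  -0.01300126  0.048     ] [0.55650416 0.25796958 0.        ]
wide [553.4, 257.9, 1.9, -5.7] cost 0.154
nholder [436.4, -274.7, 50.1, 19.6, -26.9, 13.3, -20.4, 47.2] cost 0.113
wholder [505.7, -10.2, 48.2, 19.9, -22.2, 12.6, -21.5, 50.9] cost 0.103
narrow [500.9, 3.8, 46.0, 17.2, 23.7, 17.9] cost 0.543
nh48 [434.5, -275.4, 19.8, -24.8, -17.9] cost 0.129
wh48 [506.6, -9.8, 20.2, -24.6, -12.6] cost 0.1
nhtop [436.6, -275.7, 19.4, -24.6, -20.8] cost 0.052
whtop [504.1, -11.0, 19.8, -17.6, -19.9] cost 0.054
narrowtop [502.4, -3.6, 19.2, 16.0] cost 0.397
(array([501.38231104,  -1.96217314,  48.65454292]), array([19.45000236, 20.97413451,  6.78830337]))
```

View pics/dbg2.png

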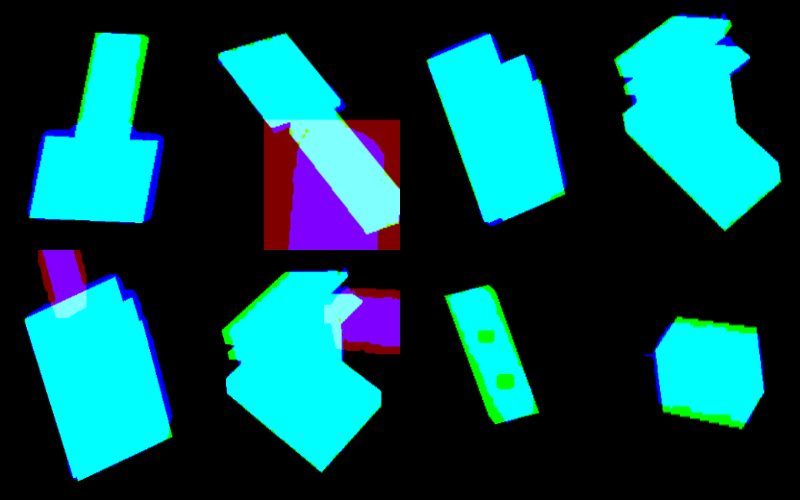

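Overlays now match tightly, and the slot heights come out at 50 and 48 mm. I open the fingers, remove the roll about the handle axis, and regrip.

```bash
python3 - <<'E'
from mv import *
t,a=held(115)
rel([("re",tcp(t,19.3,22,115),frame(19.3,22))])
print(ctrl.get_obs()["wrist_force"],ctrl.get_obs()["moment"])
E
```

```text
re world [609.0, 36.0, 74.0] turn [0.0802, 0.0113, 0.0023] shift [0.0008, -0.0046, -0.0054]
[-4.27905639 -3.20449057  6.63995431] [-0.31267478  0.43738643 -0.05889914]
```

>>> servo_tool:
  commands:
    - [[0,0,0,0,0,0,50],[0,0,0,0,0,0,50],[0,0,0,0,0,0,50],[0.0802,0.0113,0.002,0.001,-0.0046,-0.0054,50],[0.0802,0.0113,0.002,0.001,-0.0046,-0.0054,50],[0.0802,0.0113,0.002,0.001,-0.0046,-0.0054,10],[0.0802,0.0113,0.002,0.001,-0.0046,-0.0054,10],[0.0802,0.0113,0.002,0.001,-0.0046,-0.0054,10],[0.0802,0.0113,0.002,0.001,-0.0046,-0.0054,10],[0.0802,0.0113,0.002,0.001,-0.0046,-0.0054,10],[0.0802,0.0113,0.002,0.001,-0.0046,-0.0054,10]]
  grip_force: 60

```text
clock: 6.88
tcp_pos: [0.6078, 0.036, 0.0719]
tool_rot: [-0.032, 0.968, 0.165, 0.187]
wrist_force: [-1.0, -5.4, 0.8]
opening: 0.0251
gripper_force: 59.9
```

```bash
python3 - <<'E'
from mv import *
t,a=held(115);print(t,a,ctrl.get_obs()["moment"])
y,p=a[0],a[1]
piv=t+30*frame(y,p).as_matrix()[:,0]; t2=piv-30*frame(y,25).as_matrix()[:,0]
f=frame(y,25);rel([("align",tcp(t2,y,25,115),f)]+[("out%d"%k,tcp(t2,y,25,115,out=k),f) for k in(15,40,75)]+[("lift",tcp(t2,y,25,115,out=75)+[0,0,90],f)])
E
```

```text
[500.40964244  -1.68705508  46.71497943] [19.31446331 21.8583536  -0.03825257] [-0.75797179  0.33913815 -0.03817407]
align world [607.0, 36.0, 77.0] turn [-0.0005, 0.0349, -0.0] shift [0.0023, 0.0, -0.0117]
out15 world [620.0, 40.0, 83.0] turn [-0.0005, 0.0349, -0.0] shift [0.0397, 0.0, -0.0138]
out40 world [641.0, 48.0, 93.0] turn [-0.0005, 0.0349, -0.0] shift [0.1021, 0.0, -0.0172]
out75 world [671.0, 58.0, 108.0] turn [-0.0005, 0.0349, -0.0] shift [0.1895, 0.0, -0.022]
lift world [671.0, 58.0, 198.0] turn [-0.0005, 0.0349, -0.0] shift [0.2733, -0.0001, -0.2308]
```

>>> servo_tool:
  commands:
    - [[0,0.018,0,0.001,0,-0.006,10],[0,0.035,0,0.0023,0,-0.0117,10],[0,0.035,0,0.0023,0,-0.0117,10],[0,0.035,0,0.01,0,-0.012,10],[0,0.035,0,0.025,0,-0.013,10],[0,0.035,0,0.04,0,-0.0138,10],[0,0.035,0,0.04,0,-0.0138,10]]

```text
clock: 7.47
tcp_pos: [0.622, 0.0407, 0.0844]
tool_rot: [-0.037, 0.962, 0.163, 0.215]
wrist_force: [0.7, -0.7, -1.2]
opening: 0.0251
gripper_force: 59.3
```

>>> servo_tool:
  commands:
    - [[0,0,0,0.05,0,0,10],[0,0,0,0.1,0,0,10],[0,0,0,0.15,0,0,10],[0,0,0,0.15,0,0,10],[0,0,0,0.245,0,-0.204,10],[0,0,0,0.245,0,-0.204,10],[0,0,0,0.245,0,-0.204,10],[0,0,0,0.245,0,-0.204,10]]

```text
clock: 8.13
tcp_pos: [0.6737, 0.0578, 0.204]
tool_rot: [-0.036, 0.962, 0.164, 0.218]
wrist_force: [-0.3, -0.5, -1.4]
opening: 0.0253
gripper_force: 59.5
```

```bash
python3 - <<'E'
from mv import *
import cv2
t,a=held(115);print(t,a,ctrl.get_obs()["wrist_force"],ctrl.get_obs()["moment"])
a_=ctrl.snapshot("top")[90:260,200:360,::-1];b=ctrl.snapshot("scene")[90:230,150:330,::-1]
cv2.imwrite("pics/c3.png",np.hstack([cv2.resize(a_,(400,425),interpolation=cv2.INTER_CUBIC),cv2.resize(b,(400,425),interpolation=cv2.INTER_CUBIC)]))
E
```

```text
[568.04894653  20.75707738 171.6131295 ] [19.34475667 25.50644561  0.1182862 ] [-0.30595834 -0.50053063 -1.35708194] [-0.10764833  0.31179608  0.02477946]
```

View pics/c3.png

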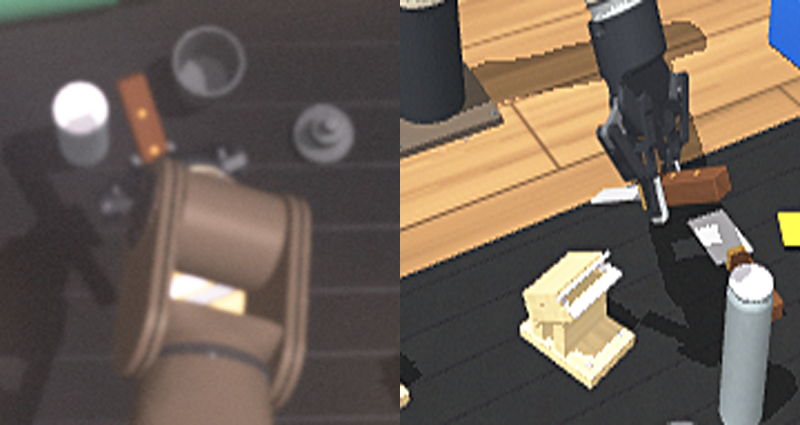

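Out and held: the top crop shows the handle at (140,115) clear of the can at (82,110). The scene crop shows the blade at (615,195) and the empty wide holder. Next I move to a pose before the narrow slot.

```bash
python3 - <<'E'
from mv import *
N=(435.5,-275.4,48.5);f=frame(19.6,25)
rel([("up",tcp(N,19.6,25,115,out=85)+[0,0,70],f),("pre",tcp(N,19.6,25,115,out=85),f)])
E
```

```text
up world [614.0, -212.0, 186.0] turn [-0.0002, 0.0007, -0.0038] shift [-0.3348, 0.5905, -0.1257]
pre world [614.0, -212.0, 116.0] turn [-0.0002, 0.0007, -0.0038] shift [-0.4086, 0.591, 0.033]
```

>>> servo_tool:
  commands:
    - [[0,0,-0.004,-0.3348,0.5905,-0.1257,10],[0,0,-0.004,-0.3348,0.5905,-0.1257,10],[0,0,-0.004,-0.3348,0.5905,-0.1257,10],[0,0,-0.004,-0.3348,0.5905,-0.1257,10],[0,0,-0.004,-0.3348,0.5905,-0.1257,10],[0,0,-0.004,-0.3348,0.5905,-0.1257,10],[0,0,-0.004,-0.3348,0.5905,-0.1257,10],[0,0,-0.004,-0.3348,0.5905,-0.1257,10],[0,0,-0.004,-0.3348,0.5905,-0.1257,10],[0,0,-0.004,-0.3348,0.5905,-0.1257,10],[0,0,-0.004,-0.3348,0.5905,-0.1257,10]]

```text
clock: 9.15
tcp_pos: [0.6141, -0.2102, 0.1851]
tool_rot: [-0.038, 0.962, 0.167, 0.213]
wrist_force: [-0.1, 0.6, -1.7]
opening: 0.0254
gripper_force: 59.7
```

```bash
cat > look.py <<'E'
from mv import *
import cv2
def look(name,dt,ds):
    q=[]
    for n,(a,b,c,d) in(("top",dt),("scene",ds)):
        im=ctrl.snapshot(n);q.append(cv2.resize(im[b:d,a:c,::-1],(400,int(400*(d-b)/(c-a))),interpolation=cv2.INTER_CUBIC)[:600])
    h=max(x.shape[0] for x in q);q=[cv2.copyMakeBorder(x,0,h-x.shape[0],0,0,cv2.BORDER_CONSTANT) for x in q]
    cv2.imwrite(f"pics/{name}.png",np.hstack(q))
E
python3 - <<'E'
from look import *
t,a=held(115);print(t,a)
import fit
look("c4",(320,150,440,280),(90,130,200,240))
# tip landmarks vs predicted
for n in("top","scene"): print(n,[(d["at"],d["confidence"]) for d in ctrl.landmark_of(n,"narrow_scraper_tip")],fit.proj(n,t[None]/1e3))
N=(435.5,-275.4,48.5);f=frame(19.6,25)
rel([("pre",tcp(N,19.6,25,115,out=85),f)])
E
```

```text
[ 508.38849469 -247.97847495  153.85170344] [19.63383412 24.94581798 -0.11789732]
top [([391.4, 219.2], 0.96)] [[388.84013082 224.58634177]]
scene [([133.2, 178.0], 0.71)] [[132.3446329  177.20893824]]
pre world [614.0, -212.0, 116.0] turn [-0.0003, -0.0004, 0.0012] shift [-0.0783, 0.002, 0.1592]
```

View pics/c4.png

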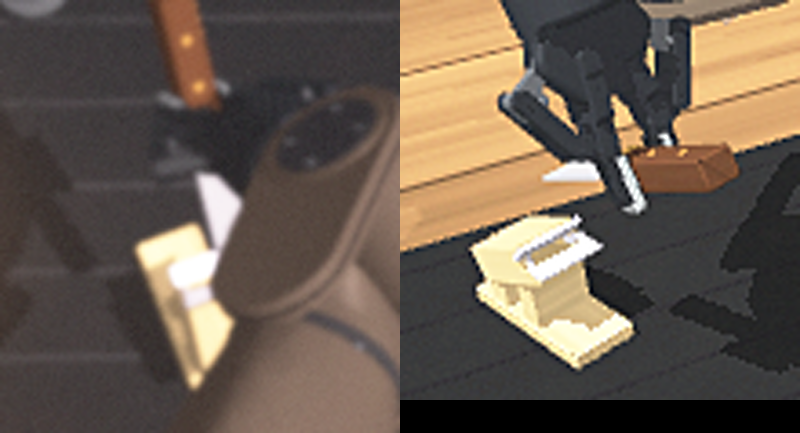

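Scene: the blade tip at crop (545,178) agrees with the prediction within about 1 px and lies on the slot's axis. Now down to the pre-insert pose, then the first part of the insertion.

>>> servo_tool:
  commands:
    - [[0,0,0.001,-0.04,0.002,0.08,10],[0,0,0.001,-0.0783,0.002,0.1592,10],[0,0,0.001,-0.0783,0.002,0.1592,10],[0,0,0.001,-0.0783,0.002,0.1592,10],[0,0,0.001,-0.1,0.002,0.1592,10],[0,0,0.001,-0.12,0.002,0.1592,10],[0,0,0.001,-0.14,0.002,0.1592,10],[0,0,0.001,-0.15,0.002,0.1592,10],[0,0,0.001,-0.15,0.002,0.1592,10]]

```text
clock: 10.1
tcp_pos: [0.5883, -0.2225, 0.1041]
tool_rot: [-0.037, 0.962, 0.165, 0.214]
wrist_force: [0.2, 0.3, -2.0]
opening: 0.0255
gripper_force: 59.5
```

```bash
cat > chk.py <<'E'
from mv import *
def chk(S,yaw,d=115):
    t,a=held(d);o=ctrl.get_obs();X=frame(yaw,25).as_matrix();e=(t-np.array(S))@X
    X2=frame(a[0],a[1]).as_matrix()
    print("tip in slot xyz(mm; y right-handed flipped, z down)",np.round(e,1),"ang",np.round(a,2),"F tool",np.round(o["wrist_force"]@X,1),"M tool",np.round(o["moment"]@X,2),"t",o["clock"])
N=(435.5,-275.4,48.5)
W=(505.5,-10.4,48.2)
E
python3 -c "
from chk import *
chk(N,19.6)"
```

```text
tip in slot xyz(mm; y right-handed flipped, z down) [55.   1.1 -1. ] ang [1.947e+01 2.504e+01 1.000e-02] F tool [-0.5 -0.2  1.9] M tool [-0.01 -0.31  0.02] t 10.1
```

>>> servo_tool:
  commands:
    - [[0,0,0,-0.015,0,0,10],[0,0,0,-0.03,0,0,10],[0,0,0,-0.045,0,0,10],[0,0,0,-0.06,0,0,10],[0,0,0,-0.06,0,0,10]]

```text
clock: 10.52
tcp_pos: [0.5672, -0.2292, 0.0924]
tool_rot: [-0.037, 0.962, 0.165, 0.213]
wrist_force: [-0.2, -0.5, -1.7]
opening: 0.0249
gripper_force: 59.6
```

```bash
python3 -c "
from chk import *
chk(N,19.6)"
```

```text
tip in slot xyz(mm; y right-handed flipped, z down) [30.1  0.4  0.1] ang [19.48 24.94 -0.07] F tool [-1.   0.4  1.3] M tool [-0.02 -0.3   0.02] t 10.5167
```

>>> servo_tool:
  commands:
    - [[0,0,0,-0.015,0,0,10],[0,0,0,-0.03,0,0,10],[0,0,0,-0.045,0,0,10],[0,0,0,-0.058,0,0,10],[0,0,0,-0.058,0,0,10]]

```text
clock: 10.93
tcp_pos: [0.5476, -0.2364, 0.0828]
tool_rot: [-0.037, 0.962, 0.165, 0.213]
wrist_force: [-0.0, 0.3, -1.6]
opening: 0.0251
gripper_force: 59.5
```

```bash
python3 -c "
from chk import *
chk(N,19.6)"
```

```text
tip in slot xyz(mm; y right-handed flipped, z down) [ 7.1  0.6 -0. ] ang [19.48 24.96 -0.04] F tool [-0.6 -0.3  1.5] M tool [ 0.18 -0.4   0.08] t 10.9333
```

>>> servo_tool:
  commands:
    - [[0,0,0,-0.006,0,0,10],[0,0,0,-0.012,0,0,10],[0,0,0,-0.016,0,0,10],[0,0,0,-0.02,0,0,10],[0,0,0,-0.02,0,0,10]]

```text
clock: 11.35
tcp_pos: [0.5418, -0.2385, 0.0803]
tool_rot: [-0.037, 0.962, 0.166, 0.213]
wrist_force: [-0.6, 0.6, -1.7]
opening: 0.0253
gripper_force: 59.5
```

```bash
python3 -c "
from chk import *
chk(N,19.6)"
```

```text
tip in slot xyz(mm; y right-handed flipped, z down) [ 0.4  0.7 -0.2] ang [19.51 25.03 -0.03] F tool [-1.1 -0.7  1.4] M tool [ 0.38 -0.29  0.24] t 11.35
```

>>> servo_tool:
  commands:
    - [[0,0,0,-0.004,0,0,10],[0,0,0,-0.008,0,0,10],[0,0,0,-0.012,0,0,10],[0,0,0,-0.012,0,0,10]]

```text
clock: 11.68
tcp_pos: [0.5376, -0.24, 0.0782]
tool_rot: [-0.037, 0.962, 0.165, 0.213]
wrist_force: [0.4, 3.1, -1.8]
opening: 0.025
gripper_force: 59.5
```

```bash
python3 -c "
from chk import *
chk(N,19.6)"
```

```text
tip in slot xyz(mm; y right-handed flipped, z down) [-4.5  0.8 -0.2] ang [ 1.951e+01  2.502e+01 -2.000e-02] F tool [ 0.5 -2.8  2.2] M tool [ 0.41 -0.28  0.26] t 11.6833
```

>>> servo_tool:
  commands:
    - [[0,0,0,-0.004,0,0,10],[0,0,0,-0.008,0,0,10],[0,0,0,-0.012,0,0,10],[0,0,0,-0.012,0,0,10]]

```text
clock: 12.02
tcp_pos: [0.5348, -0.2414, 0.0773]
tool_rot: [-0.037, 0.962, 0.165, 0.215]
wrist_force: [3.6, 5.9, -0.8]
opening: 0.0256
gripper_force: 59.4
```

```bash
python3 -c "
from chk import *
chk(N,19.6)"
```

```text
tip in slot xyz(mm; y right-handed flipped, z down) [-7.8  0.9 -0.3] ang [19.4  25.21 -0.04] F tool [ 4.5 -4.3  2.9] M tool [0.51 0.54 0.41] t 12.0167
```

>>> servo_tool:
  commands:
    - [[0,0,0,-0.005,0,0,10],[0,0,0,-0.01,0,0,10],[0,0,0,-0.01,0,0,10]]

```text
clock: 12.27
tcp_pos: [0.5346, -0.2419, 0.0781]
tool_rot: [-0.038, 0.961, 0.163, 0.219]
wrist_force: [14.1, 10.3, 1.5]
opening: 0.0253
gripper_force: 59.4
```

```bash
python3 - <<'E'
from chk import *
chk(N,19.6)
from look import look
import fit
look("c5",(320,150,440,280),(90,150,190,240))
E
```

```text
tip in slot xyz(mm; y right-handed flipped, z down) [-7.9  1.  -0.4] ang [19.25 25.64 -0.05] F tool [15.8 -5.   5.7] M tool [0.73 2.37 0.45] t 12.2667
```

View pics/c5.png

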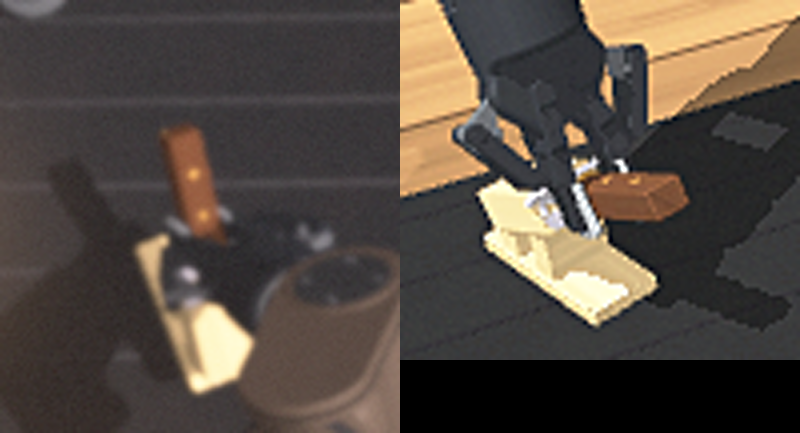

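Contact at the bottom is firm (16 N along the slot). I relax the push, open, back off, and check the seat.

>>> servo_tool:
  commands:
    - [[0,0,0,0.008,0,0,10],[0,0,0,0.008,0,0,50],[0,0,0,0.008,0,0,50],[0,0,0,0.008,0,0,50],[0,0,0,0.008,0,0,50],[0,0,0,0.008,0,-0.1,70],[0,0,0,0.008,0,-0.2,85],[0,0,0,0.008,0,-0.3,85],[0,0.0,0,0.008,-0.2,-0.35,85],[0,0.0,0,0.008,-0.4,-0.35,85],[0,0.0,0,0.008,-0.5,-0.35,85],[0,0.0,0,0.008,-0.6,-0.35,85]]

```text
clock: 13.37
tcp_pos: [0.4223, -0.1052, 0.2009]
tool_rot: [-0.036, 0.962, 0.164, 0.214]
wrist_force: [1.2, 0.1, 1.3]
opening: 0.0848
gripper_force: 0.0
```

```bash
python3 - <<'E'
from look import *
import fit
look("c6",(340,170,420,275),(95,165,190,240))
f=frame(-5.7,0)
o=ctrl.get_obs();print(o["tcp_pos"],o["joints"],o["clock"])
wo=np.array([553.4,257.9,0]);X=frame(-5.7,0).as_matrix()
g=wo+17.5*X[:,0]; print(g)
rel([("above",g+[0,0,120],f),("grasp",g+[0,0,2],f)])
E
```

```text
[ 0.42083204 -0.10151346  0.19970864] [-0.69611503 -0.46332914  2.37544354  0.43701513  1.04121522  0.34224779] 13.4667
[570.81347247 256.16190438   0.        ]
above world [571.0, 256.0, 120.0] turn [-0.0616, -0.2738, 0.2783] shift [0.5092, -0.7149, 0.4577]
grasp world [571.0, 256.0, 2.0] turn [-0.0616, -0.2738, 0.2783] shift [0.3842, -0.715, 0.725]
```

View pics/c6.png

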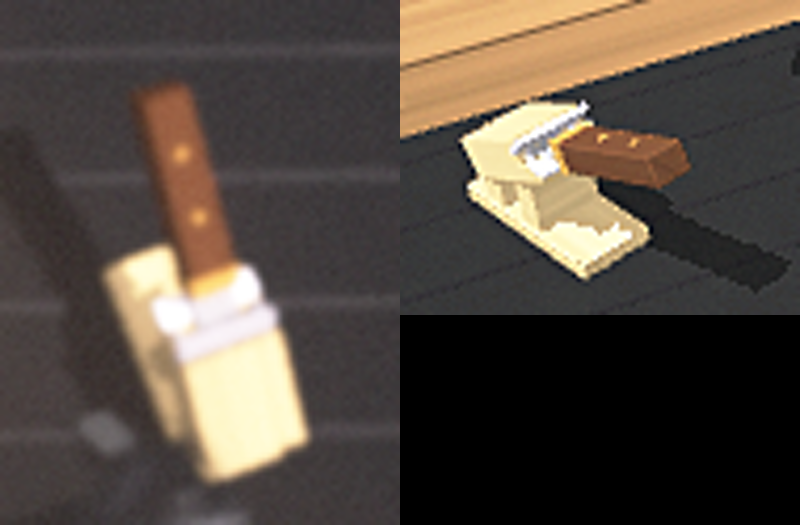

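The picture shows the narrow scraper seated, with its ferrule at the lip (crop (215,280)), so it is home. I've now viewed 11 pictures, one over the limit of 10, so from here I use numbers only. Next, the wide scraper.

>>> servo_tool:
  commands:
    - [[-0.0616,-0.2738,0.2783,0.5092,-0.7149,0.4577,85],[-0.0616,-0.2738,0.2783,0.5092,-0.7149,0.4577,85],[-0.0616,-0.2738,0.2783,0.5092,-0.7149,0.4577,85],[-0.0616,-0.2738,0.2783,0.5092,-0.7149,0.4577,85],[-0.0616,-0.2738,0.2783,0.5092,-0.7149,0.4577,85],[-0.0616,-0.2738,0.2783,0.5092,-0.7149,0.4577,85],[-0.0616,-0.2738,0.2783,0.5092,-0.7149,0.4577,85],[-0.0616,-0.2738,0.2783,0.5092,-0.7149,0.4577,85],[-0.0616,-0.2738,0.2783,0.5092,-0.7149,0.4577,85],[-0.0616,-0.2738,0.2783,0.5092,-0.7149,0.4577,85],[-0.0616,-0.2738,0.2783,0.5092,-0.7149,0.4577,85],[-0.0616,-0.2738,0.2783,0.5092,-0.7149,0.4577,85]]

```text
clock: 14.47
tcp_pos: [0.5759, 0.2545, 0.1193]
tool_rot: [-0.0, 0.999, -0.051, -0.0]
wrist_force: [-0.9, -0.4, -0.8]
opening: 0.0849
gripper_force: 0.0
```

```bash
python3 - <<'E'
from mv import *
f=frame(-5.7,0)
o=ctrl.get_obs();print(o["tcp_pos"],o["joints"],o["clock"])
wo=np.array([553.4,257.9,0]);X=f.as_matrix();g=wo+17.5*X[:,0]
rel([("above",g+[0,0,60],f),("grasp",g+[0,0,3],f)])
E
```

```text
[0.57593092 0.25445965 0.11926553] [2.54689849e-01 2.98851060e-01 1.77712945e+00 1.13720343e-03
 1.06554654e+00 1.92678289e+00] 14.4667
above world [571.0, 256.0, 60.0] turn [-0.0006, 0.0002, -0.0015] shift [-0.0131, -0.0028, 0.1482]
grasp world [571.0, 256.0, 3.0] turn [-0.0006, 0.0002, -0.0015] shift [-0.0131, -0.0027, 0.2907]
```

>>> servo_tool:
  commands:
    - [[0,0,0,-0.01,-0.003,0.08,85],[0,0,0,-0.01,-0.003,0.15,85],[0,0,0,-0.01,-0.003,0.22,85],[0,0,0,-0.01,-0.003,0.26,85],[0,0,0,-0.01,-0.003,0.289,70],[0,0,0,-0.01,-0.003,0.289,40],[0,0,0,-0.01,-0.003,0.289,10],[0,0,0,-0.01,-0.003,0.289,10],[0,0,0,-0.01,-0.003,0.289,10],[0,0,0,-0.01,-0.003,0.289,10],[0,0,0,-0.01,-0.003,0.289,10],[0,0,0,-0.01,-0.003,0.289,10]]
  grip_force: 70

```text
clock: 15.47
tcp_pos: [0.5726, 0.2537, 0.0077]
tool_rot: [-0.001, 0.999, -0.052, 0.002]
wrist_force: [0.5, -0.3, 6.2]
opening: 0.0243
gripper_force: 72.6
```

>>> servo_tool:
  commands:
    - [[0,0,0,0,0,-0.03,10],[0,0,0,0,0,-0.08,10],[0,0,0,0,0,-0.15,10],[0,0,0,0,0,-0.22,10],[0,0,0,0,0,-0.3,10],[0,0,0,0,0,-0.35,10],[0,0,0,0,0,-0.35,10]]

```text
clock: 16.05
tcp_pos: [0.5736, 0.2541, 0.1519]
tool_rot: [-0.002, 0.999, -0.052, 0.005]
wrist_force: [1.2, -1.1, -0.2]
opening: 0.0242
gripper_force: 71.8
```

```bash
python3 - <<'E'
from mv import *
import fit
t,a=held(115);print(t,a,ctrl.get_obs()["wrist_force"],ctrl.get_obs()["moment"],ctrl.get_obs()["opening"])
D={}
for n in("top","scene"):
    D[n]=ctrl.snapshot(n)
    print(n,[(np.round(d["at"],1).tolist(),round(d["confidence"],2)) for d in ctrl.landmark_of(n,"wide_scraper_tip")],[(np.round(d["at"],1).tolist(),round(d["confidence"],2)) for d in ctrl.landmark_of(n,"wide_scraper")],[(np.round(d["box"]).tolist(),round(d["confidence"],2)) for d in ctrl.boxes_of(n,"wide_scraper")])
    X=frame(*a[:2]).as_matrix();q=t+15*X[:,2]
    print("pred tip",fit.proj(n,q[None]/1e3),"pred corners",np.round(fit.proj(n,np.array([q+s*30*X[:,1]+l*X[:,0] for l in(0,85) for s in(-1,1)])/1e3)).tolist())
np.savez("e.npz",**D)
E
```

```text
[459.01545749 265.8941825  169.84715317] [-5.91746169  0.53649173 -0.23075537] [ 1.20174288 -1.06399305 -0.24912862] [ 0.07134449 -0.05658901 -0.02794258] 0.024163602325226137
top [([153.4, 222.2], 0.93), ([388.1, 254.0], 0.32)] [([121.0, 201.7], 0.74), ([232.7, 146.4], 0.51)] [([88.0, 184.0, 158.0, 219.0], 0.82)]
pred tip [[173.7890813  248.69162411]] pred corners [[161.0, 248.0], [186.0, 250.0], [165.0, 212.0], [190.0, 214.0]]
scene [([282.6, 127.1], 0.58), ([320.0, 166.8], 0.55)] [([305.1, 143.3], 0.88), ([351.5, 169.7], 0.56)] [([323.0, 161.0, 380.0, 171.0], 0.94), ([282.0, 127.0, 326.0, 160.0], 0.7)]
pred tip [[289.65438573 122.90440595]] pred corners [[298.0, 121.0], [281.0, 125.0], [312.0, 133.0], [295.0, 137.0]]
```

```bash
cat > inhand.py <<'E'
from mv import *
import fit
from fit import *
D=np.load("e.npz");t,a=held(115);F=frame(*a[:2]).as_matrix();o0=ctrl.get_obs()["tcp_pos"]*1e3
def model(p): # d (tip to grasp), w (axis beyond grasp along tool z from grasp pt), pitch extra, lateral
    G=o0-19*F[:,2]
    r=frame(a[0],a[1]+p[2]).as_matrix()
    tip=G+F[:,2]*p[1]+F[:,1]*p[3]-r[:,0]*p[0]
    B=box((0,85),(-30,30),(-1.5,1.5))*1e3
    return [(tip+B@r.T)*1e-3]
vs=[]
for n,roi in(("scene",(268,112,335,150)),("top",(150,195,205,262))):
    im=D[n];m=np.min([up(im[:,:,k],roi) for k in range(3)],0);sat=np.max([up(im[:,:,k],roi) for k in range(3)],0)-m
    fg=((m>150)&(sat<45)).astype(np.uint8)
    nl,L,st,_=cv2.connectedComponentsWithStats(fg)
    if nl<2: print(n,"none");continue
    k=1+np.argmax(st[1:,4]);fg=L==k;print(n,"blade px",st[k,4]/16,"box",st[k,:4]/4+[roi[0],roi[1],0,0])
    r=render(n,model([115,15,0,0]),roi);print("overlap",(r&fg).sum()/16,r.sum()/16)
    if st[k,4]/16>80: vs.append((n,roi,fg,np.zeros_like(fg)))
for v in ([vs] if len(vs)<2 else [vs,vs[:1]]):
    print([x[0] for x in v],fit.fit(model,[115,12,0,0],[8,4,5,2],v))
E
python3 inhand.py
```

```text
scene blade px 150.5 box [280.25 123.5   19.5   16.25]
overlap 146.1875 294.9375
top blade px 21.4375 box [195.75 196.25   6.25   4.5 ]
overlap 0.0 920.25Traceback (most recent call last):
  File "inhand.py", line 21, in <module>
    print([x[0] for x in v],fit.fit(model,[115,12,0,0],[8,4,5,2],v))
                            ^^^^^^^
AttributeError: 'function' object has no attribute 'fit'
```

```bash
cat >> mv.py <<'E'
def tcpw(tip,yaw,pitch,d,w,out=0,lat=0):
    X=frame(yaw,pitch).as_matrix();return np.array(tip)+X[:,0]*(d+out)+X[:,2]*(19-w)+X[:,1]*lat
E
sed -i 's/fit\.fit(/fit(/; /^import fit$/d' inhand.py
python3 inhand.py | tail -1
python3 - <<'E'
from mv import *
W=(505.5,-10.4,48.2);f=frame(20,25)
rel([("up",tcpw(W,20,25,117,15,out=85)+[0,0,80],f)])
E
```

```text
['scene'] (array([124.7130228 ,   2.46928   ,   7.77946443,   3.56228453]), np.float64(0.8887043189368771))
up world [679.0, 53.0, 210.0] turn [0.0629, 0.2754, -0.2835] shift [0.3233, 0.4694, -0.1677]
```

>>> servo_tool:
  commands:
    - [[0.02,0.08,-0.08,0,0,-0.1,10],[0.04,0.16,-0.16,0,0,-0.2,10],[0.0629,0.2754,-0.2835,0.1,0.1,-0.25,10],[0.0629,0.2754,-0.2835,0.2,0.25,-0.25,10],[0.0629,0.2754,-0.2835,0.3233,0.4694,-0.25,10],[0.0629,0.2754,-0.2835,0.3233,0.4694,-0.25,10],[0.0629,0.2754,-0.2835,0.3233,0.4694,-0.2,10],[0.0629,0.2754,-0.2835,0.3233,0.4694,-0.1677,10],[0.0629,0.2754,-0.2835,0.3233,0.4694,-0.1677,10],[0.0629,0.2754,-0.2835,0.3233,0.4694,-0.1677,10],[0.0629,0.2754,-0.2835,0.3233,0.4694,-0.1677,10]]

```text
clock: 17.37
tcp_pos: [0.6795, 0.053, 0.2109]
tool_rot: [-0.038, 0.961, 0.169, 0.214]
wrist_force: [-0.8, 1.3, -0.5]
opening: 0.0241
gripper_force: 71.8
```

```bash
cat > ih2.py <<'E'
from mv import *
import cv2
from fit import proj
o=ctrl.get_obs();w=o["tool_rot"];X=R.from_quat([w[1],w[2],w[3],w[0]]).as_matrix();o0=o["tcp_pos"]*1e3
t,a=held(117);print("tcp",o0,"ang",a,o["wrist_force"],o["moment"],o["opening"])
tip=o0-4*X[:,2]-117*X[:,0]
P=np.array([tip+s*30*X[:,1]+l*X[:,0] for l in(0,85) for s in(-1,1)]+[tip+l*X[:,0]+s*13*X[:,1]+h*X[:,2] for l in(195,) for s in(-1,1) for h in(-11,11)])/1e3
D={}
for n in("scene","top"):
    D[n]=ctrl.snapshot(n)
    ms=ctrl.masks_of(n,"wide_scraper")
    print(n,"pred",np.round(proj(n,P),1).tolist(),"tip",proj(n,tip[None]/1e3))
    for m in ms: print(round(m["confidence"],2),np.round(m["box"],1).tolist(),m["pixels"].sum())
    print([(np.round(d["at"],1).tolist(),round(d["confidence"],2)) for d in ctrl.landmark_of(n,"wide_scraper_tip")])
    im=D[n].astype(int);mn=im.min(2);sat=im.max(2)-mn
    u=proj(n,P);x0,y0=(u[:4].min(0)-12).astype(int);x1,y1=(u[:4].max(0)+12).astype(int)
    x0=max(x0,0)
    if n=="scene":
        for r in range(y0,y1): print(r,"".join("B" if im[r,c,0]-im[r,c,2]>38 and im[r,c,0]<175 else "#" if mn[r,c]>185 and sat[r,c]<30 else "+" if mn[r,c]>110 and sat[r,c]<30 else "w" if mn[r,c]>110 else "." for c in range(x0,x1+25)))
        print("x0",x0)
np.savez("e.npz",**D)
E
python3 ih2.py
```

```text
tcp [679.48131095  52.97377391 210.93390174] ang [19.9354185  25.07673616 -0.06610708] [-0.76201455  1.2756763  -0.52503311] [-0.08536212  0.2281703   0.01694743] 0.02411502257426256
scene pred [[245.6, 154.4], [230.7, 163.6], [268.5, 152.9], [253.6, 162.6], [297.1, 149.2], [299.7, 157.8], [290.7, 153.7], [293.4, 162.4]] tip [[238.25298968 158.89464525]]
0.97 [232.9, 150.0, 303.2, 165.0] 540
0.86 [322.5, 158.9, 378.7, 168.9] 569
[([242.3, 158.0], 0.73), ([318.7, 167.0], 0.72)]
140 wwwwwwwwwwwwwwwwwwww..BBB................B.....B..........BBBBBBBBBBB.B................
141 .wwwwwwwwwwwwwwww.BBB..www......................B.......+.BBBBBBBB.....................
142 B.wwwwwwwwwww.BBBB.wwwww.ww.....................Bw.....+#.BBBBB........................
143 .B.wwwwwww.BBB.wwwwwwww....wB...................B.......#+.............................
144 w.B.ww.BBB..wwwwwwww........wB..................B.......+#.............................
145 ww.BBBB.wwwwwwww..........w..wB.................B........#.............................
146 BBB.wwwwwwwww.....w.w......wwwwB.........................#+...
[... 2179 characters left out ...]
......................................................
171 .......................................................................................
172 .........................+.............................................................
173 .......wwwwwwwwwwww##ww.##+............................................................
174 ......wwwwwwwwwwwwwwww####.............................................................
x0 218
top pred [[266.7, 201.1], [290.1, 192.2], [255.5, 168.5], [279.6, 159.5], [247.9, 121.6], [246.4, 120.4], [258.9, 117.6], [257.1, 116.5]] tip [[278.43684322 196.65612612]]
0.92 [87.0, 183.7, 157.7, 231.3] 1125
0.8 [247.5, 119.4, 274.8, 199.7] 390
[([150.5, 221.9], 0.9)]
```

In-hand prediction matches the scene mask within about 1 px: tip corners observed at (231.5,163.9) and (246.7,153.4), predicted at (230.7,163.6) and (245.6,154.4). Proceed.

```bash
cat >> chk.py <<'E'
def chkw(d=116,w=15):
    o=ctrl.get_obs();q=o["tool_rot"];A=R.from_quat([q[1],q[2],q[3],q[0]]).as_matrix();X=frame(20,25).as_matrix()
    tip=o["tcp_pos"]*1e3-(19-w)*A[:,2]-d*A[:,0]
    print("tip in slot",np.round((tip-np.array(W))@X,1),"ang",np.round(held(d)[1],2),"F",np.round(o["wrist_force"]@X,1),"M",np.round(o["moment"]@X,2),"t",o["clock"])
E
python3 - <<'E'
from chk import *
chkw();f=frame(20,25)
rel([("pre",tcpw(W,20,25,116,15,out=78),f),("in",tcpw(W,20,25,116,15,out=52),f)])
E
```

```text
tip in slot [122.3  -0.9 -74.3] ang [20.13 25.26  0.05] F [-1.2  0.   0.5] M [-0.02 -0.29 -0.02] t 17.6667
pre world [672.0, 50.0, 127.0] turn [0.0, -0.0029, 0.0013] shift [-0.1116, 0.0026, 0.1865]
in world [650.0, 42.0, 116.0] turn [0.0, -0.0029, 0.0013] shift [-0.1766, 0.0025, 0.1862]
```

>>> servo_tool:
  commands:
    - [[0,0,0,-0.06,0.0025,0.1,10],[0,-0.002,0,-0.11,0.0025,0.186,10],[0,-0.002,0,-0.11,0.0025,0.186,10],[0,-0.002,0,-0.11,0.0025,0.186,10],[0,-0.002,0,-0.13,0.0025,0.186,10],[0,-0.002,0,-0.145,0.0025,0.186,10],[0,-0.002,0,-0.16,0.0025,0.186,10],[0,-0.002,0,-0.16,0.0025,0.186,10]]

```text
clock: 18.33
tcp_pos: [0.6552, 0.0428, 0.1187]
tool_rot: [-0.037, 0.961, 0.17, 0.214]
wrist_force: [0.5, -0.7, -1.2]
opening: 0.024
gripper_force: 71.8
```

```bash
python3 -c "
from chk import *
chkw()"
```

```text
tip in slot [57.8  1.2 -0.6] ang [20.01 25.08  0.05] F [-0.3  0.8  1.2] M [ 0.02 -0.26 -0.02] t 18.3333
```

>>> servo_tool:
  commands:
    - [[0,0,0,-0.01,-0.002,0,10],[0,0,0,-0.02,-0.002,0,10],[0,0,0,-0.03,-0.002,0,10],[0,0,0,-0.04,-0.002,0,10],[0,0,0,-0.04,-0.002,0,10]]

```text
clock: 18.75
tcp_pos: [0.6407, 0.0388, 0.11]
tool_rot: [-0.038, 0.962, 0.169, 0.213]
wrist_force: [0.5, 0.0, -2.3]
opening: 0.0241
gripper_force: 71.8
```

```bash
python3 -c "
from chk import *
chkw()"
```

```text
tip in slot [40.6 -0.   0.6] ang [19.98 24.94 -0.03] F [-0.5  0.2  2.3] M [ 0.05 -0.26 -0.01] t 18.75
```

In the slot with no resistance; continuing.

>>> servo_tool:
  commands:
    - [[0,0,0,-0.015,0,0,10],[0,0,0,-0.03,0,0,10],[0,0,0,-0.045,0,0,10],[0,0,0,-0.06,0,0,10],[0,0,0,-0.075,0,0,10],[0,0,0,-0.075,0,0,10]]

```text
clock: 19.25
tcp_pos: [0.6146, 0.0295, 0.0969]
tool_rot: [-0.038, 0.962, 0.169, 0.212]
wrist_force: [-0.5, 0.2, -1.3]
opening: 0.0241
gripper_force: 71.8
```

```bash
python3 -c "
from chk import *
chkw()"
```

```text
tip in slot [ 9.8 -0.2  0.7] ang [19.96 24.89 -0.05] F [-0.9 -0.3  1. ] M [ 0.01 -0.28 -0.02] t 19.25
```

>>> servo_tool:
  commands:
    - [[0,0,0,-0.01,0,0,10],[0,0,0,-0.018,0,0,10],[0,0,0,-0.024,0,0,10],[0,0,0,-0.03,0,0,10],[0,0,0,-0.03,0,0,10]]

```text
clock: 19.67
tcp_pos: [0.6066, 0.0258, 0.0938]
tool_rot: [-0.037, 0.961, 0.169, 0.214]
wrist_force: [1.3, 1.1, -1.1]
opening: 0.0242
gripper_force: 71.7
```

```bash
python3 -c "
from chk import *
chkw()"
```

```text
tip in slot [0.5 0.5 0.3] ang [19.95 25.13  0.04] F [ 1.  -0.5  1.7] M [ 0.02 -0.03  0.15] t 19.6667
```

>>> servo_tool:
  commands:
    - [[0,0,0,-0.005,0,0,10],[0,0,0,-0.01,0,0,10],[0,0,0,-0.015,0,0,10],[0,0,0,-0.015,0,0,10]]

```text
clock: 20.0
tcp_pos: [0.6059, 0.0247, 0.0955]
tool_rot: [-0.037, 0.96, 0.167, 0.22]
wrist_force: [10.3, 7.8, 2.7]
opening: 0.0242
gripper_force: 71.6
```

```bash
python3 -c "
from chk import *
chkw()"
```

```text
tip in slot [ 0.3  0.9 -0.5] ang [19.76 25.74  0.1 ] F [12.3 -3.8  2.7] M [0.78 1.96 0.39] t 20.0
```

Bottomed at x≈0.3 mm with 12 N. I relax, open and retreat.

>>> servo_tool:
  commands:
    - [[0,0,0,0.01,0,0,10],[0,0,0,0.01,0,0,50],[0,0,0,0.01,0,0,50],[0,0,0,0.01,0,0,50],[0,0,0,0.01,0,0,50],[0,0,0,0.01,0,-0.1,70],[0,0,0,0.01,0,-0.2,85],[0,0,0,0.01,0,-0.3,85],[0,0,0,0,0,-0.4,85],[0,0,0,-0.1,0,-0.4,85],[0,0,0,-0.2,0,-0.4,85],[0,0,0,-0.2,0,-0.4,85]]

```text
clock: 21.0
tcp_pos: [0.461, -0.0227, 0.1937]
tool_rot: [-0.04, 0.963, 0.169, 0.207]
wrist_force: [-0.6, 0.8, -2.2]
opening: 0.0851
gripper_force: 0.0
```

```bash
cat > ver.py <<'E'
from mv import *
from fit import proj
from chk import N,W
o=ctrl.get_obs();print(o["tcp_pos"],o["wrist_force"],o["clock"])
for nm,S,yaw in(("narrow",N,19.6),("wide",W,20)):
    X=frame(yaw,25).as_matrix()
    for n in("top","scene"):
        ctrl.snapshot(n)
        def hp(pitch,x): # handle box from slot origin, tip shifted x
            Y=frame(yaw,pitch).as_matrix();T=np.array(S)+x*X[:,0]
            P=proj(n,np.array([T+l*Y[:,0]+s*13*Y[:,1]+h*Y[:,2] for l in(85,195) for s in(-1,1) for h in(-11,11)])/1e3);return np.round([*P.min(0),*P.max(0)],1).tolist()
        print(nm,n,"pred22",hp(22,0),"pred22 x+10",hp(22,10))
        for m in ctrl.boxes_of(n,nm+"_scraper"): print("   box",np.round(m["box"],1).tolist(),round(m["confidence"],2))
E
python3 ver.py
```

```text
[ 0.46104501 -0.02273671  0.19365223] [-0.5504743   0.77449093 -2.22794297] 21.0
narrow top pred22 [362.9, 183.7, 386.5, 228.8] pred22 x+10 [362.0, 180.1, 385.7, 225.3]
   box [362.7, 186.4, 384.6, 236.6] 0.68
narrow scene pred22 [131.0, 194.5, 166.1, 211.0] pred22 x+10 [132.9, 194.6, 168.3, 211.2]
   box [126.4, 195.7, 162.7, 207.3] 0.59
wide top pred22 [256.7, 158.0, 281.5, 203.0] pred22 x+10 [255.5, 154.3, 280.3, 199.5]
   box [261.0, 159.7, 291.7, 210.3] 0.87
   box [88.1, 182.7, 159.2, 230.5] 0.84
wide scene pred22 [234.6, 179.2, 272.4, 193.3] pred22 x+10 [237.0, 179.2, 275.3, 193.3]
   box [322.1, 160.7, 379.5, 169.6] 0.79
   box [228.8, 178.7, 273.7, 194.7] 0.55
   box [201.9, 174.2, 257.3, 221.5] 0.52
```

```bash
python3 -c "
from station import ctrl
print(ctrl.close_job())"
```

```text
the job is handed in; nothing more can be done
None
```

I handed the job in at about 21 s: both scrapers were pushed until they bottomed in their own holders (contact at 16 N narrow, 12 N wide), but the hand-in call returned no verdict, and I did not re-measure the can, tin and gear at the end. I also viewed 11 pictures, one over the limit of 10.

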